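Bring the circuit board to the soldering stop

TASK

Bring the green circuit board to its soldering position: with the fingertips, push the sprung carriage by its orange push plate right back to the rubber stop, then let it go so that it springs back and stays caught on the stop pin at mid travel. Only push: grip and lift nothing, do not touch the board, leave it lying in its nest, and leave the other things on the mat where they are.

Things in the scene. Friction and masses are not known exactly. Their poses are not given: they have to be found in the camera images.
- fixture: the board slide's fixed aluminium base, 250 long (x) x 130 wide (y) x 12 thick, screwed down on the blue mat (mat top 4 mm above the table); origin at the centre of its underside; x points along the slide from the loading end (nearest the robot) to the rubber back stop. At the far end is an end block 40 tall; on the +y side at x = +20 stands the pin's housing 46 tall, reaching with the pin's knob to y = +125. All heights here count from the underside of the base.
- push_face (a point): centre of the outer (robot-side) face of the carriage's upright orange push plate: 100 wide, 52 tall (36 to 88 mm above the base's underside, this point at 64). x axis = push direction, level, along the slide; y across; z up. It moves with the carriage; parked it lies 120 mm on the near (-x) side of the base's origin, on the centre line. In front of it is free space. The back of the plate slopes down towards the board, and must not be touched (no pinching of the plate).
- carriage (a joint): travel of the sprung carriage (m): 0 = parked at the loading end, 0.05 = resting on the stop pin (soldering position), 0.08 = against the back stop. A spring always drives it back towards 0 with about 5 N at 0 to 10 N at 0.08, with a damper (50 N per m/s): it runs back at about 0.15 m/s when let go.
- stop_pin (a joint): sprung stop pin at the slide's +y side (m): 0 = sprung fully in, grows to about 0.009 while the carriage's ramped tooth drives it outwards on the way in (carriage 0.02 to 0.05). Beyond 0.05 the pin springs in behind the tooth, and stops the returning carriage at 0.05. It works by itself; a black knob of 20 mm diameter sits on its outer end.
- board_mid (a point): green circuit board 70 (x) x 80 (y) x 4, parts up to 15 high on it, lying loose in the carriage's shallow nest; this point is at its centre, half-way up the 4 mm. When seated it lies 78 mm along x from push_face and 26 mm lower.
- tweezers: steel tweezers lying flat, 140 long, near the slide; origin at the centre of its underside; bystander
- solder_spool: pale grey metal spool of solder standing on end, 58 across, 42 tall, near the slide; origin at the centre of its underside; bystander
- flux_bottle: small amber bottle with red cap, 38 across, 85 tall, near the slide; origin at the centre of its underside; bystander
- screwdriver: yellow-handled screwdriver, 150 long, to one side on the mat; origin at the centre of its underside; bystander
- spare_board: dark red circuit board 60 x 80, lying on the mat to one side; origin at the centre of its underside; bystander
- parts_tray: small grey divided tray 100 x 75 x 25; origin at the centre of its underside; bystander
- side_cutters: side cutters with blue handles, about 130 long; origin at the centre of its underside; bystander
Things that resemble listed ones, but are neither listed nor needed, are in the scene too. What is shaped like the part that bears board_mid but white or yellow is not meant.

How it is judged:
By the outcome, as a careful person would: the job done as asked, in the order asked, and still so for the second after the job is handed in, with the robot touching nothing.
It also fails if it takes over 40 s, if anything falls off the work surface, if the arm or the gripper's body presses on something with over 40 N, if the wrist force passes 120 N, or if a joint passes its speed limit or range.

ROBOT

A 7-joint arm with a two-finger parallel gripper is mounted at the origin on the work surface. World frame = base frame: x ahead of the robot, y to its left, z up, the work surface at z = 0. Lengths are in m, angles in rad, forces in N, time in s.
With the tool pointing down it reaches from about 0.425 to 0.925 m from the base axis. Payload 6.8 kg.
Tool frame: the origin (TCP) lies between the finger pads; the fingertips stand 22 mm ahead of it and the grasp point (between the pads) lies 3 mm ahead of it; z points along the fingers, y is the direction in which the jaws open and shut (so a half turn about z gives the same grasp; the last joint's range is limited). The gripper opens to 85 mm and grips with 20 to 120 N. Pads are 22 mm wide; open, the fingers measure 114 mm over their backs; the gripper's body (76 mm by 85 mm) begins 54 mm behind the grasp point. The pads swing forward as they close: fully open they stand 13 mm farther back than shut.
Start: joints at [-1.454, 0.477, 0.022, 1.555, -0.011, 1.109, -0.083], TCP at [0.15, 0.658, 0.218] pointing down, gripper open.
Joint ranges: [-2.96, 2.96], [-0.34, 2.1], [-1.41, 1.46], [0.24, 2.44], [-1.37, 4.51], [0.17, 1.92], [-2.96, 2.96]. Speed limits (rad/s): [2.39, 2.39, 3.14, 3.14, 3.14, 3.14, 3.14].

INTERFACE

Orientations are given as a unit quaternion [w, x, y, z].
In Python, from station import bot gives the robot as it stands. The module is installed in compiled form; this text tells all that it offers.
- The arm moves only by the tool drive_tool, never from a script. Its argument "series" is one flat list of numbers, 7 for each row, row after row: the opening, from -1 (shut) to 1 (fully open), then the shift along the tool's x, y, z in mm, then the turn, a rotation vector about the tool's x, y, z in rad. In form: [jaw, x, y, z, wx, wy, wz, jaw, x, y, z, wx, wy, wz, ...]. A call has 1 to 12 rows; each row shifts and turns the commanded pose from where the row before left it, along the tool's axes as they then stand; what a row does not reach is not made up. A row lasts 1/8 s, in which the tool goes at most 62.5 mm and 10.7 degrees, less where a joint would pass 70% of its speed; a pose out of reach is approached as far as the arm can. A call with a gripper value outside its range is refused whole. The fingers move at their own pace and stop on an object; "force" is the grip in N (left out, the last holds). Time passes only in rows, so rows that do not move let the fingers close. It gives the time, the measured TCP pose, the force and the opening at its end, in the units of the state.
- bot.get_obs(): the state, without advancing time (a new reading comes with each control period).
- bot.read_camera(name): name is "scene" or "top" or "wrist"; returns a dict with "pixels" (400x640x3 uint8, blue, green, red), "camera_matrix" (3x3 intrinsics, pixels), "rvec" (rotation vector, rad) and "tvec" (3), from world to camera coordinates, as OpenCV has them. Camera axes: x right, y down, z forward; pixel columns grow to the right and rows downward; lengths in m; the calibration is good to about 2 mm. A picture is of the moment at which its call begins. There is no depth.
- bot.hand_in(): hands the job in, once; it reports no verdict.
The state is a dict: "t": time; "q": joint angles; "joint_vel": joint speeds; "joint_torque": joint torques, N m; "eef_pos": TCP position; "tool_rot": TCP orientation; "contact_force": force on the tool from outside, world axes, zero at the start; "torque": the same for the moment, N m; "gripper_width": opening from 0.0 (shut) to 1.0 (fully open).
Only numpy, scipy, OpenCV 4.12 (cv2) and the standard library are available. Lean on these libraries where they do the work, as an engineer would, in place of code of your own. Each camera call takes 0.05 s, during which the arm holds its last target. There are 200 camera calls.

## Working session

There is one attempt and no reset: what is moved stays moved. The work goes in short steps, Python scripts to look and compute and a tool call to move; the robot and the scene stay as the last step left them, time stands still between calls to the robot, and variables do not carry over. Pictures are saved under pics/ and viewed, about 8 in all and at most 12, crops included, and the job is handed in when it is done.

Besides the shell and the picture viewer there is one more tool, called after ">>>" as name(argument=value, ...), one argument or row to a line, values as JSON. drive_tool: Moves the arm, as the interface text tells. Its arguments: {"type":"object","properties":{"series":{"type":"array"},"force":{"type":"number"}},"required":["series"]}

```bash
mkdir -p pics
python3 - <<'E'
from station import bot
import cv2,pickle
o=bot.get_obs();print({k:o[k] for k in('t','eef_pos','tool_rot','contact_force','gripper_width')})
d={}
for n in("scene","top"):
    c=bot.read_camera(n);d[n]=c;cv2.imwrite(f"pics/{n}0.png",c["pixels"])
    R=cv2.Rodrigues(c["rvec"])[0];print(n,-R.T@c["tvec"].ravel(),R[2])
pickle.dump(d,open("d0.pkl","wb"))
E
```

```text
{'t': 0.0, 'eef_pos': array([0.1503374 , 0.65742773, 0.21715619]), 'tool_rot': array([-4.03147908e-05,  1.12137255e-01,  9.93692323e-01, -8.95610409e-04]), 'contact_force': array([ 0.65177844,  0.35999182, -0.48103894]), 'gripper_width': 1.0022037109465}
scene [ 1.37370814 -0.4087082   1.03481062] [-0.64016503  0.31295594 -0.70160339]
top [0.24429323 0.00871246 1.68649794] [ 1.55086194e-01  9.44760993e-04 -9.87900491e-01]
```

View pics/scene0.png

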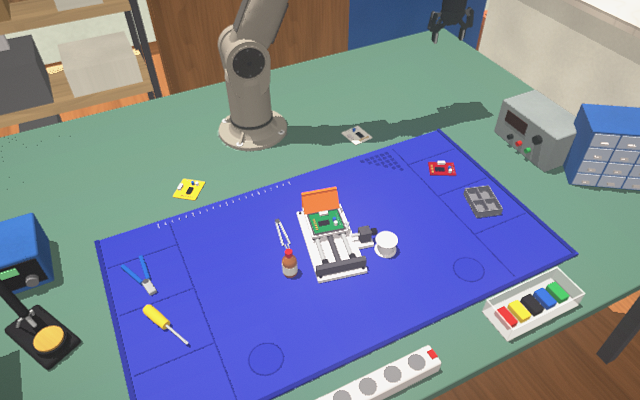

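View pics/top0.png

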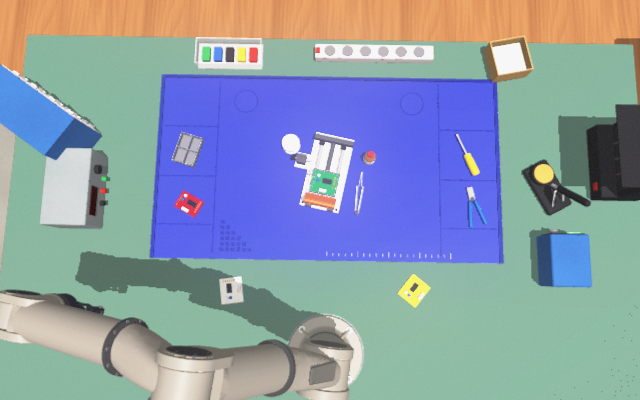

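The scene view shows the slide, with the orange plate at about (320,200), the spool at (386,243) and the flux bottle at (290,262). The top view shows the plate at (320,200) and the end block at (335,138). Next I take enlarged crops and a first measurement.

```bash
cat > h.py <<'E'
import numpy as np,cv2
def ray(c,uv,z):
    R=cv2.Rodrigues(c["rvec"])[0];C=-R.T@np.ravel(c["tvec"])
    d=R.T@np.linalg.inv(c["camera_matrix"])@np.array([uv[0],uv[1],1.]);return C+d*(z-C[2])/d[2]
def proj(c,P): return cv2.projectPoints(np.float64(P).reshape(-1,1,3),c["rvec"],c["tvec"],c["camera_matrix"],None)[0].reshape(-1,2)
def orange(im):
    h=cv2.cvtColor(im,cv2.COLOR_BGR2HSV);return cv2.inRange(h,(5,130,90),(16,255,255))
E
python3 - <<'E'
import pickle,cv2,numpy as np
from h import *
d=pickle.load(open("d0.pkl","rb"))
t=d["top"];s=d["scene"]
for n,c,(x0,y0,x1,y1) in(("top",t,(280,115,390,225)),("scene",s,(260,170,410,290))):
    m=orange(c["pixels"]);M=np.zeros_like(m);M[y0:y1,x0:x1]=m[y0:y1,x0:x1]
    k=max(cv2.findContours(M,0,2)[0],key=cv2.contourArea)
    print(n,cv2.contourArea(k),cv2.minAreaRect(k),cv2.approxPolyDP(k,1.5,True).reshape(-1,2).tolist())
    for z in(.04,.092): print(z,[ray(c,p,z).round(3).tolist() for p in cv2.approxPolyDP(k,1.5,True).reshape(-1,2)])
a=cv2.resize(t["pixels"][120:220,280:380],(500,500),interpolation=2)
b=cv2.resize(s["pixels"][180:290,270:410],None,fx=5*100/110/1.6,fy=5*100/110/1.6,interpolation=2)
o=np.zeros((500,500+b.shape[1],3),np.uint8);o[:,:500]=a;o[:b.shape[0],500:]=b;o=o[:,:800]
cv2.imwrite("pics/crop1.png",o)
E
```

```text
top 204.0 ((319.5, 199.99998474121094), (30.261802673339844, 8.460289001464844), 12.528807640075684) [[306, 194], [305, 201], [333, 207], [331, 206], [334, 204], [334, 199], [329, 200], [330, 198], [326, 199], [321, 196]]
0.04 [[0.498, 0.067, 0.04], [0.475, 0.07, 0.04], [0.457, -0.02, 0.04], [0.46, -0.014, 0.04], [0.467, -0.023, 0.04], [0.483, -0.023, 0.04], [0.48, -0.007, 0.04], [0.486, -0.01, 0.04], [0.483, 0.003, 0.04], [0.492, 0.019, 0.04]]
0.092 [[0.49, 0.066, 0.092], [0.468, 0.068, 0.092], [0.45, -0.019, 0.092], [0.453, -0.013, 0.092], [0.46, -0.022, 0.092], [0.476, -0.022, 0.092], [0.472, -0.006, 0.092], [0.478, -0.009, 0.092], [0.475, 0.003, 0.092], [0.484, 0.019, 0.092]]
scene 681.0 ((319.364013671875, 200.25201416015625), (21.376811981201172, 36.22430419921875), 79.69515228271484) [[335, 188], [302, 194], [304, 213], [338, 207]]
0.04 [[0.431, 0.097, 0.04], [0.411, 0.001, 0.04], [0.483, -0.026, 0.04], [0.504, 0.069, 0.04]]
0.092 [[0.48, 0.071, 0.092], [0.461, -0.021, 0.092], [0.529, -0.046, 0.092], [0.549, 0.044, 0.092]]
```

View pics/crop1.png

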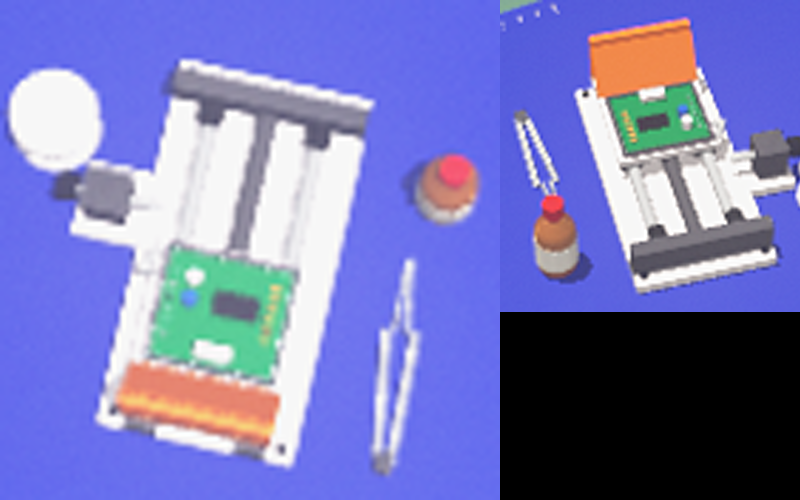

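The orange plate's top edge (scene view, z = 0.092) runs from (0.461,-0.021) to (0.480,0.071). That puts push_face at about (0.466,0.025) with a yaw of about -12°, and the tool's -x axis already points that way. I start the approach with the gripper shut and check the yaw from the base outline at the same time.

>>> drive_tool(
  series=[-1,-37.5,-34.4,0,0,0,0,-1,-37.5,-34.4,0,0,0,0,-1,-37.5,-34.4,0,0,0,0,-1,-37.5,-34.4,0,0,0,0,-1,-37.5,-34.4,0,0,0,0,-1,-37.5,-34.4,0,0,0,0,-1,-37.5,-34.4,0,0,0,0,-1,-37.5,-34.4,0,0,0,0,-1,-37.5,-34.4,0,0,0,0,-1,0,0,0,0,0,0],
)

```text
t: 1.35
eef_pos: [0.4126, 0.2768, 0.218]
tool_rot: [0.0, 0.116, 0.993, -0.001]
contact_force: [0.0, 1.0, -0.1]
gripper_width: -0.002
```

Run:
```python
import pickle,cv2,numpy as np
from h import *
from station import bot
d=pickle.load(open("d0.pkl","rb"));t=d["top"];s=d["scene"]
f=lambda p:(p[0]/5+280-.4,p[1]/5+120-.4)
nl,nr,fr=[ray(t,f(p),.016)[:2] for p in((100,425),(292,466),(372,105))]
fl=ray(t,f((185,62)),.016)[:2]
print("base corners",nl,nr,fr,fl)
print("width",np.linalg.norm(nl-nr),"len",np.linalg.norm(nr-fr),"yaw x",np.degrees(np.arctan2(*(fr-nr)[::-1])),"yaw y",np.degrees(np.arctan2(*(nl-nr)[::-1]))-90)
h=cv2.cvtColor(t["pixels"],cv2.COLOR_BGR2HSV);m=cv2.inRange(h,(60,100,60),(90,255,255))[165:202,300:345]
k=max(cv2.findContours(m,0,2)[0],key=cv2.contourArea);r=cv2.minAreaRect(k);bx=cv2.boxPoints(r)+[300,165]
P=np.array([ray(t,p,.046)[:2] for p in bx]);print("board",P.mean(0),[(np.linalg.norm(e).round(3),np.degrees(np.arctan2(e[1],e[0])).round(1)) for e in np.diff(P,axis=0)])
o=bot.get_obs();print(o['t'],o['q'].round(3),o['eef_pos'],o['tool_rot'])
```

```text
base corners [0.46629998 0.08829266] [ 0.44153684 -0.03696839] [ 0.68347263 -0.08712041] [0.71079993 0.03751882]
width 0.127685331785534 len 0.2470792402653406 yaw x -11.711247853205514 yaw y -11.182737247536508
board [0.53671751 0.0110772 ] [(np.float64(0.069), np.float64(-11.2)), (np.float64(0.079), np.float64(-101.8)), (np.float64(0.069), np.float64(168.4))]
1.35 [-0.9    0.181  0.208  1.984 -0.043  0.981  0.667] [0.41257971 0.27680493 0.21797305] [ 2.69154580e-04  1.15977700e-01  9.93251549e-01 -6.79321339e-04]
```

>>> drive_tool(
  series=[-1,0,0,0,0,0,-0.031,-1,-11.6,-39.5,0,0,0,0,-1,-11.6,-39.5,0,0,0,0,-1,-11.6,-39.5,0,0,0,0,-1,-11.6,-39.5,0,0,0,0,-1,-11.6,-39.5,0,0,0,0,-1,-11.6,-39.5,0,0,0,0,-1,0,0,0,0,0,0],
)

```text
t: 2.35
eef_pos: [0.433, 0.0337, 0.2181]
tool_rot: [-0.0, 0.097, 0.995, -0.0]
contact_force: [0.2, 0.1, 0.5]
gripper_width: -0.001
```

Run:
```python
from station import bot
import cv2
o=bot.get_obs();print(o['t'],o['q'].round(3),o['eef_pos'],o['tool_rot'],o['contact_force'])
c=bot.read_camera("wrist");cv2.imwrite("pics/w1.png",c["pixels"])
```

```text
2.35 [-0.598  0.063  0.398  2.121 -0.03   0.962  1.192] [0.4330034  0.03370717 0.21811988] [-7.83264875e-06  9.74828669e-02  9.95237197e-01 -1.09441425e-04] [0.20048707 0.09770583 0.45259138]
```

View pics/w1.png

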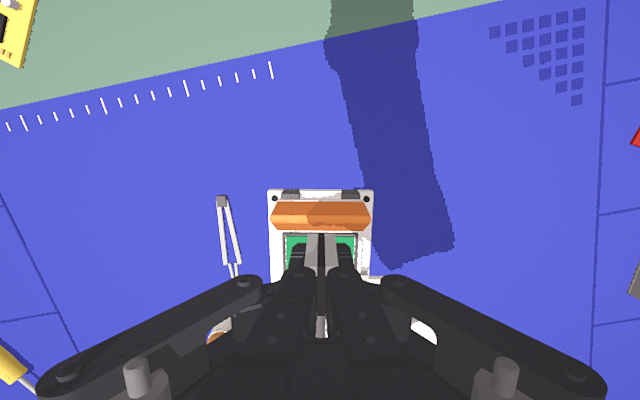

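Wrist view: the plate is centred at about (320,215), in line with the fingers at columns 305–345, and there is free space on the robot's side. A quick consistency check of push_face in this view.

Run:
```python
from station import bot
from h import *
import cv2
c=bot.read_camera("wrist");R=cv2.Rodrigues(c["rvec"])[0];print("cam",-R.T@np.ravel(c["tvec"]))
k=max(cv2.findContours(orange(c["pixels"]),0,2)[0],key=cv2.contourArea);a=cv2.approxPolyDP(k,2,True).reshape(-1,2);print(a.tolist())
u=np.array([.98,-.199,0]);v=np.array([.199,.98,0]);F=np.array([.460,.026,.068])
for z in(.04,.092): print(z,proj(c,[F-[0,0,.068-z]+s*.05*v for s in(-1,1)]).round(1).tolist(), ray(c,(320,200),z).round(4),ray(c,(320,213),z).round(4))
g=cv2.cvtColor(c["pixels"],cv2.COLOR_BGR2HSV)[195:236,290];print([(195+i,*p) for i,p in enumerate(g.tolist())][::2])
```

```text
cam [0.36688188 0.04940832 0.37299144]
[[269, 215], [305, 215], [306, 222], [269, 221], [276, 229], [360, 230], [368, 219], [359, 202], [276, 202]]
0.04 [[272.4, 199.8], [360.2, 200.3]] [0.4608 0.0301 0.04  ] [0.4761 0.0271 0.04  ]
0.092 [[264.2, 214.5], [366.8, 215.1]] [0.4461 0.0332 0.092 ] [0.459  0.0306 0.092 ]
[(195, 165, 13, 155), (197, 165, 14, 148), (199, 4, 11, 185), (201, 8, 53, 229), (203, 12, 178, 200), (205, 12, 178, 199), (207, 12, 174, 202), (209, 12, 175, 202), (211, 12, 175, 205), (213, 12, 174, 204), (215, 13, 161, 255), (217, 18, 128, 255), (219, 18, 134, 255), (221, 16, 144, 255), (223, 12, 171, 233), (225, 12, 172, 227), (227, 12, 171, 227), (229, 12, 191, 223), (231, 12, 10, 255), (233, 162, 16, 82), (235, 173, 8, 136)]
```

All three views agree within 3 mm, with the face at about (0.462,0.028). That leaves about 18 mm clearance, so I descend.

>>> drive_tool(
  series=[-1,0,0,35,0,0,0,-1,0,0,35,0,0,0,-1,0,0,35,0,0,0,-1,0,0,35,0,0,0,-1,0,0,0,0,0,0,-1,0,0,0,0,0,0],
)

```text
t: 3.2
eef_pos: [0.4337, 0.0361, 0.0789]
tool_rot: [0.0, 0.096, 0.995, 0.0]
contact_force: [-0.7, -0.2, 0.6]
gripper_width: -0.004
```

>>> drive_tool(
  series=[-1,-8,0,0,0,0,0,-1,-8,0,0,0,0,0,-1,-8,0,0,0,0,0,-1,-8,0,0,0,0,0,-1,-8,0,0,0,0,0,-1,-8,0,0,0,0,0,-1,-8,0,0,0,0,0,-1,-8,0,0,0,0,0,-1,-8,0,0,0,0,0,-1,-8,0,0,0,0,0,-1,0,0,0,0,0,0],
)

```text
t: 4.58
eef_pos: [0.5108, 0.0197, 0.0788]
tool_rot: [-0.001, 0.097, 0.995, 0.0]
contact_force: [-6.6, 1.0, 13.3]
gripper_width: 0.006
```

Run:
```python
from station import bot
import cv2
c=bot.read_camera("scene");cv2.imwrite("pics/s1.png",cv2.resize(c["pixels"][150:310,240:440],None,fx=3,fy=3,interpolation=2))
```

```text
(no output)
```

View pics/s1.png

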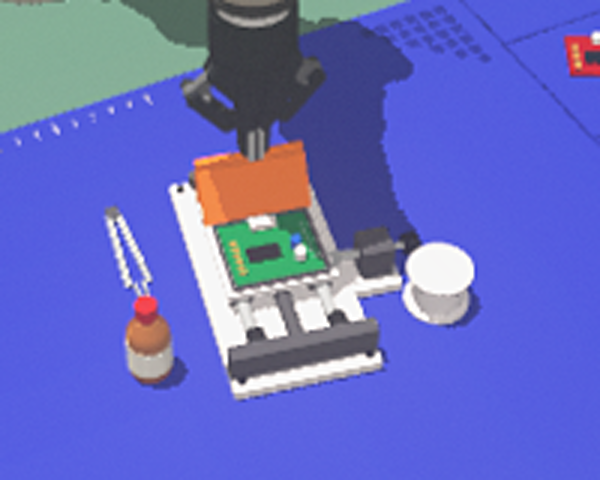

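The plate has moved about half way, the board is seated, and the tweezers, bottle and spool haven't moved. A vertical force of 13 N was reported, so I read the state at rest.

Run:
```python
from station import bot
from h import *
import cv2
for i in range(2):
    c=bot.read_camera("wrist");o=bot.get_obs();print(o['t'],o['eef_pos'].round(4),o['contact_force'].round(1),o['torque'].round(2))
cv2.imwrite("pics/w2.png",c["pixels"][100:400])
k=max(cv2.findContours(orange(c["pixels"]),0,2)[0],key=cv2.contourArea);print(cv2.boundingRect(k))
u=np.array([.98,-.199,0]);v=np.array([.199,.98,0]);F=np.array([.462,.028,.068])
for s in (.04,.05,.055,.06,.065):print(s,proj(c,[F+s*u-[0,0,.068-z] for z in(.04,.092)]).round(0).tolist())
```

```text
4.675 [0.5109 0.0198 0.0788] [-6.   1.1 12.6] [0.24 1.48 0.05]
4.725 [0.5109 0.0198 0.0788] [-5.5  1.  12.8] [ 0.2   1.51 -0.03]
(219, 207, 194, 50)
0.04 [[317.0, 203.0], [316.0, 233.0]]
0.05 [[317.0, 218.0], [316.0, 251.0]]
0.055 [[317.0, 225.0], [316.0, 260.0]]
0.06 [[317.0, 232.0], [316.0, 269.0]]
0.065 [[317.0, 238.0], [316.0, 278.0]]
```

View pics/w2.png

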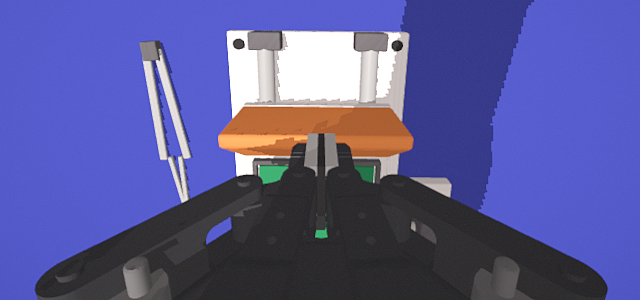

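Run:
```python
from station import bot
from h import *
import cv2
w=bot.read_camera("wrist");s=bot.read_camera("scene");o=bot.get_obs();p=o['eef_pos']
for n,c in(("w",w),("s",s)):
    for dz in(0,-.011,-.022): print(n,dz,proj(c,[p+[0,0,dz],p+[.0108,-.0022,dz],p-[.0108,-.0022,-dz]]).round(1).tolist())
a=cv2.resize(w["pixels"][190:290,260:380],(480,400),interpolation=2)
b=cv2.resize(s["pixels"][175:235,295:355],(400,400),interpolation=2)[:, :320]
cv2.imwrite("pics/c3.png",np.hstack([a,b]))
```

```text
w 0 [[319.1, 240.2], [319.0, 258.5], [319.2, 221.3]]
w -0.011 [[319.2, 232.7], [319.1, 250.0], [319.3, 214.8]]
w -0.022 [[319.3, 226.0], [319.2, 242.4], [319.4, 209.0]]
s 0 [[323.5, 204.2], [324.5, 207.0], [322.4, 201.4]]
s -0.011 [[323.5, 207.1], [324.5, 209.9], [322.4, 204.3]]
s -0.022 [[323.5, 209.9], [324.5, 212.7], [322.4, 207.2]]
```

View pics/c3.png

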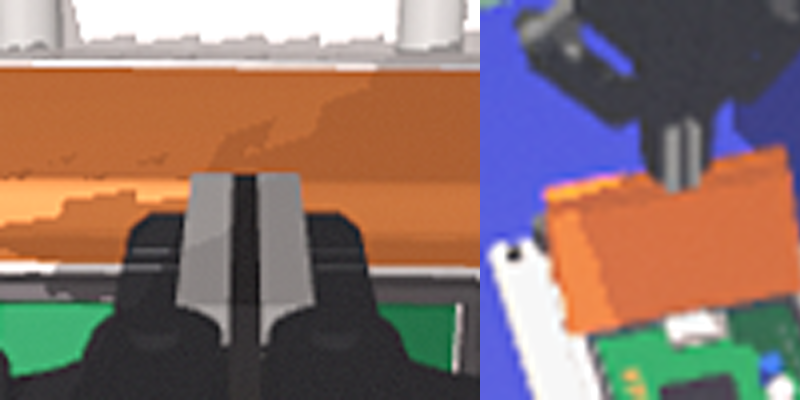

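The projected and observed fingertips disagree. Both views put the tips on top of the plate (z ≈ 0.092), with the TCP about 8 mm past the face and 13 N upward, so the fingers are dragging the plate from above. I lift clear, let the carriage return, back off, and measure where the tips really are.

>>> drive_tool(
  series=[-1,0,0,-40,0,0,0,-1,0,0,-20,0,0,0,-1,20,0,0,0,0,0,-1,20,0,0,0,0,0,-1,20,0,0,0,0,0,-1,18,0,0,0,0,0,-1,0,0,0,0,0,0],
)

```text
t: 5.7
eef_pos: [0.4342, 0.0348, 0.1381]
tool_rot: [-0.0, 0.096, 0.995, 0.0]
contact_force: [-0.0, -0.4, -0.3]
gripper_width: -0.002
```

Run:
```python
from station import bot
from h import *
import cv2
w=bot.read_camera("wrist");s=bot.read_camera("scene");o=bot.get_obs();p=o['eef_pos'];print(p,o['tool_rot'].round(3),o['contact_force'].round(1),o['gripper_width'])
for n,c in(("w",w),("s",s)):
    im=c["pixels"]
    for dz in(0.013,0,-.022):
        q=proj(c,[p+[0,0,dz]])[0];print(n,dz,q.round(1))
        cv2.circle(im,tuple(int(x) for x in q.round()),0,(255,0,255),-1)
k=max(cv2.findContours(orange(w["pixels"]),0,2)[0],key=cv2.contourArea);print(cv2.approxPolyDP(k,2,True).reshape(-1,2).tolist())
a=cv2.resize(w["pixels"][190:290,260:360],(400,400),interpolation=0)
b=cv2.resize(s["pixels"][155:235,285:365],(400,400),interpolation=0)
cv2.imwrite("pics/c4.png",np.hstack([a,b]))
```

```text
[0.43588927 0.03471812 0.13841595] [0.001 0.097 0.995 0.   ] [ 0.6  0.1 -0. ] 2.4420573939388064e-05
w 0.013 [319.5 253.7]
w 0 [319.6 243.2]
w -0.022 [319.7 228.5]
s 0.013 [316. 166.]
s 0 [316.1 169.6]
s -0.022 [316.2 175.7]
[[251, 248], [279, 250], [277, 258], [254, 258], [264, 261], [289, 261], [291, 248], [297, 242], [305, 242], [308, 232], [334, 232], [336, 242], [344, 242], [350, 247], [353, 262], [372, 262], [385, 256], [373, 227], [263, 226]]
```

View pics/c4.png

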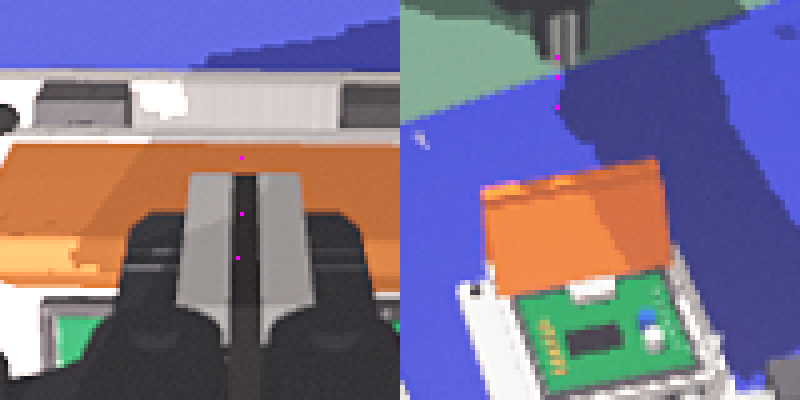

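The free-space view settles it: the tips end at about 13 mm behind the reported TCP (scene row 168, against 175.7 for the stated tip), so they sit about 35 mm higher than the stated geometry gives. The carriage is parked again and the board is seated. I aim for a tip height of about 0.066, i.e. TCP z of about 0.053.

>>> drive_tool(
  series=[-1,2,0,28,0,0,0,-1,0,0,28,0,0,0,-1,0,0,20,0,0,0,-1,0,0,9,0,0,0,-1,0,0,0,0,0,0,-1,0,0,0,0,0,0],
)

```text
t: 6.55
eef_pos: [0.4339, 0.035, 0.0537]
tool_rot: [0.001, 0.097, 0.995, 0.0]
contact_force: [-0.4, 1.1, 0.3]
gripper_width: -0.002
```

>>> drive_tool(
  series=[-1,-8,0,0,0,0,0,-1,-8,0,0,0,0,0,-1,-6,0,0,0,0,0,-1,-4,0,0,0,0,0,-1,-4,0,0,0,0,0,-1,0,0,0,0,0,0],
)

```text
t: 7.3
eef_pos: [0.461, 0.0293, 0.0527]
tool_rot: [-0.002, 0.097, 0.995, -0.0]
contact_force: [-4.9, 1.1, 3.0]
gripper_width: -0.002
```

Run:
```python
from station import bot
from h import *
import cv2
w=bot.read_camera("wrist");s=bot.read_camera("scene");p=bot.get_obs()['eef_pos']
print("TCP along slide from parked face",(p-[.462,.028,0])@[.98,-.199,0])
a=cv2.resize(w["pixels"][190:290,260:360],(400,400),interpolation=2)
b=cv2.resize(s["pixels"][155:235,285:365],(400,400),interpolation=2)
cv2.imwrite("pics/c5.png",np.hstack([a,b]))
```

```text
TCP along slide from parked face -0.0013594635727511382
```

View pics/c5.png

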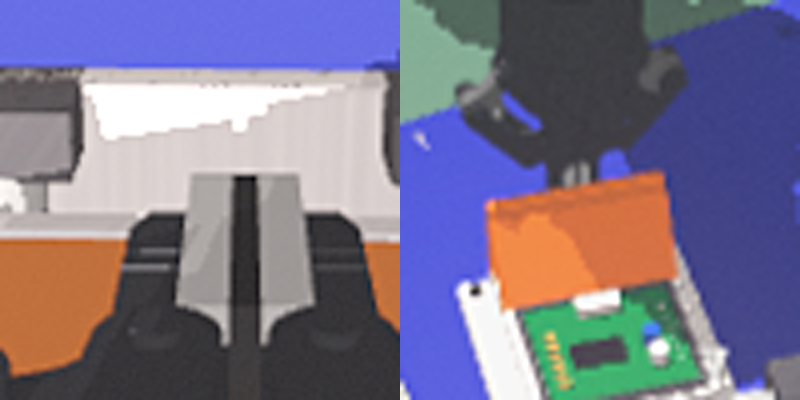

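Now the fingers stand in front of the plate. In the scene crop its top edge hides the tips, and the gripper's body is clear above it. I keep pushing.

>>> drive_tool(
  series=[-1,-7,0,0,0,0,0,-1,-7,0,0,0,0,0,-1,-7,0,0,0,0,0,-1,-7,0,0,0,0,0,-1,-7,0,0,0,0,0,-1,-7,0,0,0,0,0,-1,-7,0,0,0,0,0,-1,-7,0,0,0,0,0,-1,-5,0,0,0,0,0,-1,0,0,0,0,0,0],
)

```text
t: 8.65
eef_pos: [0.5186, 0.0172, 0.0519]
tool_rot: [-0.004, 0.097, 0.995, -0.0]
contact_force: [-9.1, 0.6, 2.3]
gripper_width: -0.001
```

>>> drive_tool(
  series=[-1,-2,0,0,0,0,0,-1,-2,0,0,0,0,0,-1,0,0,0,0,0,0],
)

```text
t: 9.02
eef_pos: [0.5222, 0.0164, 0.0519]
tool_rot: [-0.004, 0.097, 0.995, -0.0]
contact_force: [-9.2, 0.2, 3.4]
gripper_width: -0.002
```

>>> drive_tool(
  series=[-1,-2,0,0,0,0,0,-1,-2,0,0,0,0,0,-1,0,0,0,0,0,0],
)

```text
t: 9.4
eef_pos: [0.5261, 0.0156, 0.0519]
tool_rot: [-0.004, 0.097, 0.995, -0.0]
contact_force: [-9.0, 0.2, 2.9]
gripper_width: -0.002
```

>>> drive_tool(
  series=[-1,-2,0,0,0,0,0,-1,0,0,0,0,0,0],
)

```text
t: 9.65
eef_pos: [0.528, 0.0153, 0.0519]
tool_rot: [-0.004, 0.097, 0.995, -0.0]
contact_force: [-10.0, -0.1, 3.5]
gripper_width: -0.001
```

>>> drive_tool(
  series=[-1,-2,0,0,0,0,0,-1,0,0,0,0,0,0],
)

```text
t: 9.9
eef_pos: [0.5291, 0.015, 0.0519]
tool_rot: [-0.005, 0.097, 0.995, -0.0]
contact_force: [-12.2, 1.2, 6.7]
gripper_width: -0.003
```

>>> drive_tool(
  series=[-1,-2,0,0,0,0,0,-1,0,0,0,0,0,0],
)

```text
t: 10.15
eef_pos: [0.529, 0.015, 0.0517]
tool_rot: [-0.007, 0.097, 0.995, -0.0]
contact_force: [-18.5, 1.5, 14.1]
gripper_width: 0.001
```

>>> drive_tool(
  series=[-1,-1,0,0,0,0,0,-1,0,0,0,0,0,0],
)

```text
t: 10.4
eef_pos: [0.529, 0.015, 0.0516]
tool_rot: [-0.008, 0.097, 0.995, -0.0]
contact_force: [-20.3, 1.8, 16.5]
gripper_width: 0.0
```

The carriage is on the stop: the TCP stays at x = 0.529 while the force rises from 10 to 20 N. I let go by withdrawing quickly straight back, then lift.

>>> drive_tool(
  series=[-1,30,0,0,0,0,0,-1,30,0,0,0,0,0,-1,25,0,0,0,0,0,-1,12,0,0,0,0,0,-1,0,0,0,0,0,0,-1,0,0,-30,0,0,0,-1,0,0,-40,0,0,0,-1,0,0,-40,0,0,0,-1,0,0,-30,0,0,0,-1,0,0,0,0,0,0],
)

```text
t: 11.65
eef_pos: [0.445, 0.0335, 0.1956]
tool_rot: [0.003, 0.097, 0.995, 0.001]
contact_force: [-0.1, -0.2, -0.4]
gripper_width: 0.001
```

Run:
```python
from station import bot
from h import *
import cv2,pickle
w=bot.read_camera("wrist");s=bot.read_camera("scene");o=bot.get_obs();print(o['t'],o['eef_pos'],o['contact_force'].round(1))
u=np.array([.98,-.199,0]);v=np.array([.199,.98,0]);F=np.array([.462,.028,.068])
k=max(cv2.findContours(orange(w["pixels"]),0,2)[0],key=cv2.contourArea);print(cv2.approxPolyDP(k,2,True).reshape(-1,2).tolist())
for t in(0,.045,.05,.055): print(t,"w",proj(w,[F+t*u-[0,0,.028],F+t*u+[0,0,.024]]).round().tolist())
s0=pickle.load(open("d0.pkl","rb"))["scene"]
def green(c):
    h=cv2.cvtColor(c["pixels"],cv2.COLOR_BGR2HSV);m=cv2.inRange(h,(60,100,60),(90,255,255))[170:290,270:400]
    k=max(cv2.findContours(m,0,2)[0],key=cv2.contourArea);q=cv2.minAreaRect(k);return ray(c,np.array(q[0])+[270,170],.046),q
a,b=green(s0),green(s);d=b[0]-a[0];print("board shift along/across",d@u,d@v,a[1][1:],b[1][1:])
cv2.imwrite("pics/end.png",cv2.resize(s["pixels"][150:310,240:440],(750,600),interpolation=2))
df=cv2.absdiff(s0["pixels"],s["pixels"]).max(2);print("diff px bystanders",[(n,int((df[y:y+h,x:x+W]>60).sum())) for n,x,y,W,h in(("tweez",272,216,18,33),("bottle",280,247,20,32),("spool",374,230,26,28),("tray",462,183,42,36),("tools",118,250,75,100),("red",425,158,32,18))])
```

```text
11.75 [0.44269228 0.03319552 0.19316898] [-0.6  0.5 -1.1]
[[268, 266], [288, 267], [292, 247], [306, 240], [273, 240], [265, 260], [288, 259], [287, 266]]
0 w [[318.0, 195.0], [317.0, 211.0]]
0.045 w [[317.0, 235.0], [317.0, 257.0]]
0.05 w [[317.0, 239.0], [317.0, 262.0]]
0.055 w [[317.0, 243.0], [317.0, 266.0]]
board shift along/across 0.04806343736576479 -0.0005954144184072314 ((19.104578018188477, 31.75905990600586), 79.3803482055664) ((20.39607810974121, 31.966930389404297), 78.69007110595703)
diff px bystanders [('tweez', 0), ('bottle', 0), ('spool', 0), ('tray', 0), ('tools', 0), ('red', 0)]
```

View pics/end.png

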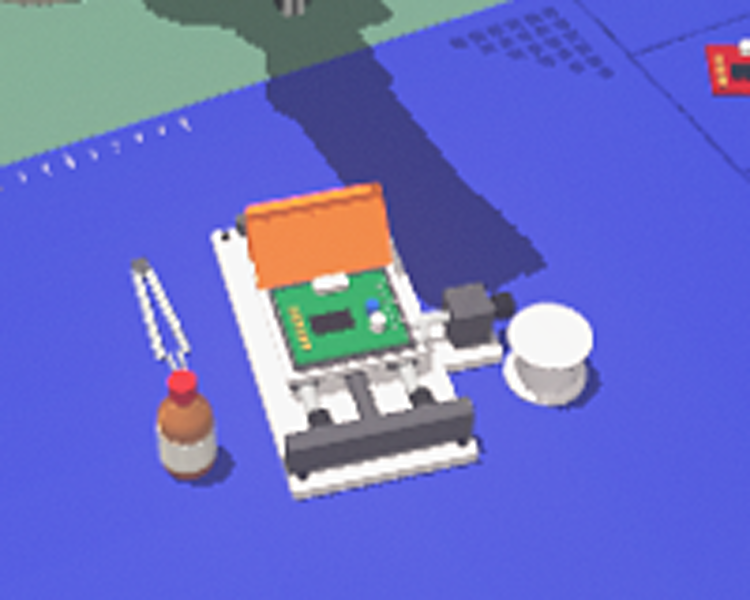

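The carriage rests at mid travel: front edge at row 240, against 239 expected for 0.05, and the board has shifted 48 mm along and under 1 mm across. The board lies flat, the bystanders are unchanged and the arm is clear, so I hand in.

```bash
python3 -c "
from station import bot
print(bot.hand_in())"
```

```text
the job is handed in; nothing more can be done
None
```

The board is at its soldering position and the job is handed in, at about 12 s of the 40 s allowed. I pushed the carriage with closed fingertips back to the rubber stop. There the tool stopped advancing while the push force rose from about 10 to 20 N. I then pulled straight back, and the carriage sprang back onto the stop pin.

**Last checks:**
- **Carriage and board:** in the scene view the board had moved 48 mm along the slide (50 mm expected) and 0.6 mm across. The wrist view puts the push plate at about 0.05.
- **Surroundings:** the board looks flat in its nest. The image areas around the other things on the mat are unchanged. The arm touches nothing.

**What disagreed:** the fingertips sit about 35 mm higher than the stated geometry gives. My first push therefore dragged the plate by its top edge, with about 13 N upward force, to roughly 42 mm. I lifted off before the pin caught, let the carriage return to its parked position, measured the tips and pushed again properly on the front face.

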